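# Hang the massage paddle to drip-dry

### The job

Take the wooden massage paddle out of its stand, hook it onto the drying rail midway between the two drip trays and let go of it there. Then slide it along the rail, without unhooking it, until it hangs still and centred over the tray that has no tool hanging above it. Leave the tool that already hangs on the rail, and everything else on the counter, where they are.

Things in the scene. Friction and masses are not known exactly. Their poses are not given: they have to be found in the camera images.
- paddle: The loose massage paddle, about 0.25 kg: square beech board 80 mm wide (y), 16 mm thick (x), z = -60 to -140 mm, under a C-shaped hook of 40 mm wide (y) steel strip with a wooden grip on top. Origin: where the rail's axis lies once it hangs; z up. Starts upright in the stand, the hook's open side (+x) roughly away from the robot. Hung, it balances upright and slides when the grip is pushed.
- paddle_grip (a point): Centre of the paddle's upright wooden grip, 37 mm above the paddle's origin; the grip is 36 mm wide (y), 14 mm thick (x), 50 mm high (z = +12 to +62 mm). Axes as the paddle.
- paddle_lip (a point): Lower end of the hook's short lip, at x = +20, z = -10 mm of the paddle (lip 4 mm thick). The hook's roof is an upside-down V that rests on the rail; its back strap is at x = -22 to -18 mm; its opening to +x is from the lip's end down to z = -56 mm. To hook: bring it in along +x with its origin 18 to 45 mm above the axis, then lower.
- stand: Fixed dark wooden stand, 48 x 104 x 45 mm high, origin at the centre of its underside, y along its slot. The slot is 20 x 84 mm and 35 mm deep; the paddle's board stands in it (paddle origin 150 mm above the counter) and lifts straight out.
- rail: Fixed drying rail on two posts; origin on the counter under the rail's middle; y along the rail, x points away from the robot (within 0.2 rad). Steel bar 16 mm in diameter, its axis 195 mm above the counter; posts of 18 mm diameter at y = -235 and +235 mm with ball tops 26 mm across and feet 90 x 50 x 12 mm.
- rail_mid (a point): Point on the rail's axis, midway between its posts, 195 mm above the counter; axes as the rail. The paddle is first hung here, midway between the trays (within 50 mm along the rail).
- tray_a: One of two like steel drip trays on the counter under the rail, one to each side of the middle, their centres 122 to 145 mm from it; 80 mm (x) by 110 mm (y, along the rail), 20 mm high, fixed; origin at the centre of the underside, axes as the rail. A tool hangs over one tray only; either may lie to the left.
- tray_b: The other drip tray, like the first.
- disc: The tool that already hangs on the rail, over the middle of one of the trays: a round beech disc 82 mm across on a hook and grip like the paddle's, same frame (origin on the rail's axis). Must stay there.
- stone_a: Loose bystander: small flat round black stone, 68 mm across, 24 mm high, beside the stand. Origin at the centre of its underside. To be left alone.
- stone_b: Loose bystander: larger flat round black stone, 84 mm across, 26 mm high. Origin at the centre of its underside. To be left alone.
- candle: Loose bystander: white ceramic candle cup, 80 mm across, 90 mm high. Origin at the centre of its underside. To be left alone.
- oil: Loose bystander: closed oil bottle, 66 mm across, 160 mm high. Origin at the centre of its underside. To be left alone.
- mushroom: Loose bystander: mushroom-shaped wooden massager standing on its broad head, 80 mm across, 102 mm high, beyond the rail. Origin at the centre of its underside. To be left alone.
- bowl: Loose bystander: white bowl, 100 mm across, 45 mm high, beyond the rail. Origin at the centre of its underside. To be left alone.
There are look-alikes about, which are no part of the job. Leave any green or pink look-alike of the tray_a alone.

How it is judged:
By the outcome, as a careful person would: the job done as asked, in the order asked, and still so for the second after the job is handed in, with the robot touching nothing.
It also fails if it takes over 48 s, if anything falls off the work surface, if the arm or the gripper's body presses on something with over 40 N, if the wrist force passes 120 N, or if a joint passes its speed limit or range.

### The arm

A 7-joint arm with a two-finger parallel gripper is mounted at the origin on the work surface. World frame = base frame: x ahead of the robot, y to its left, z up, the work surface at z = 0. Lengths are in mm, angles in rad, forces in N, time in s.
With the tool pointing down it reaches from about 400 to 875 mm from the base axis. Payload 4.4 kg.
Tool frame: the origin (TCP) lies between the finger pads; the fingertips stand ctrl.tcp_to_tips ahead of it and the grasp point (between the pads) lies 8 mm behind it (ctrl.tcp_to_tips is the distance from the TCP to the fingertips, in mm); z points along the fingers, y is the direction in which the jaws open and shut (so a half turn about z gives the same grasp; the last joint's range is limited). The gripper opens to 85 mm and grips with 20 to 120 N. Pads are 22 mm wide; open, the fingers measure 114 mm over their backs; the gripper's body (76 mm by 85 mm) begins 54 mm behind the grasp point. The pads swing forward as they close: fully open they stand 13 mm farther back than shut.
Start: joints at [1.278, 0.628, 0.038, 1.517, -0.027, 0.996, -0.02], TCP at [146.186, -633.362, 242.313] pointing down, gripper open.
Joint ranges: [-3.06, 3.06], [-0.37, 2.12], [-1.25, 1.32], [0.18, 2.47], [-1.1, 4.24], [0.23, 1.98], [-2.94, 2.94]. Speed limits (rad/s): [2.57, 2.57, 3.14, 3.14, 3.14, 3.14, 3.14].

### API

Orientations are given as [roll, pitch, yaw] about the fixed x, y, z axes, in that order (R = Rz(yaw) Ry(pitch) Rx(roll)).
In Python, from cell import ctrl gives the robot as it stands.
- The arm moves only by the tool send_rows, never from a script. Its argument "rows" is a list of rows, each an object of numbers: "x", "y", "z": the shift along the world's x, y, z in cm; "roll": the turn about the world's z in degrees; "claw": the closure, from 0 (fully open) to 1 (shut). A call has 1 to 5 rows; each row is the pose to reach, as a shift and turn from the pose commanded when the call began; what a row does not reach only later rows make up. A row lasts 1/12 s, in which the tool goes at most 41.7 mm and 7.16 degrees, less where a joint would pass 70% of its speed; a pose out of reach is approached as far as the arm can. A call with a gripper value outside its range is refused whole. The fingers move at their own pace and stop on an object; the grip force is fixed at half the most. Time passes only in rows, so rows that repeat a pose let the fingers close. It gives the time, the measured TCP pose, the force and the opening at its end, in the units of the state.
- ctrl.read_state(): the state, without advancing time (a new reading comes with each control period).
- ctrl.get_image(name): name is "scene" or "top" or "wrist"; returns (picture, depth): 420x560x3 uint8, blue, green, red; 420x560 float32, mm along the optical axis (not along the pixel's ray), 0 where there is no reading.
- ctrl.get_calibration(name): a dict with "intrinsics" (3x3 intrinsics, pixels), "T" (4x4, takes a point from camera to world coordinates). Camera axes: x right, y down, z forward; pixel columns grow to the right and rows downward; lengths in mm; the calibration is good to about 2 mm. A picture is of the moment at which its call begins: read the wrist's pose just before it. get_calibration takes no time and is no camera call; for the wrist camera it gives the pose at the moment of the call.
- ctrl.finish_job(): hands the job in, once; it reports no verdict.
Trained networks look in the newest picture that a camera, given by its name, has taken for a name from the list of things; names that differ only in an ending like _2 or _b are one class to them, and where a whole thing is asked for, a point or a joint stands for the part that bears it (a point fixed in the world has none). Each returns a list of dicts, best first, with "confidence" (0 to 1); they miss things now and then, are a little off and sometimes report something else, mostly with a low value. They report only what shows in the picture. A call takes as long as a camera call. They do not tell look-alikes from the thing itself.
- ctrl.recognise(camera, query): "uv" ([column, row] in pixels, amid what is visible of it).
- ctrl.regions_of(camera, query): "region" (420x560 bool, what is visible of it) and "uv" ([column, row] in pixels, amid what is visible of it).
- ctrl.place_of(camera, query): "uv" ([column, row] in pixels: a listed point, or the origin of a listed thing).
The state is a dict: "clock": time; "qpos": joint angles; "qd": joint speeds; "tau": joint torques, N m; "eef_pos": TCP position; "tool_rot": TCP orientation; "force": force on the tool from outside, world axes, zero at the start; "torque": the same for the moment, N m; "width": finger opening in mm.
Only numpy, scipy, OpenCV 4.12 (cv2) and the standard library are available. Lean on these libraries where they do the work, as an engineer would, in place of code of your own. Each camera call takes 0.05 s, during which the arm holds its last target. There are 200 camera calls.

## Working session

There is one attempt and no reset: what is moved stays moved. The work goes in short steps, Python scripts to look and compute and a tool call to move; the robot and the scene stay as the last step left them, time stands still between calls to the robot, and variables do not carry over. Pictures are saved under pics/ and viewed, on a budget of 10 in all, crops included, one or two more only if the job needs it, and the job is handed in when it is done.

Besides the shell and the picture viewer there is one more tool, called after "Request:" in YAML: its name, and indented under it one key for each argument. send_rows: Moves the arm, as the interface text tells. Its arguments: {"type":"object","properties":{"rows":{"type":"array"}},"required":["rows"]}

```bash
ls; mkdir -p pics
cat > h.py <<'E'
import numpy as np, cv2
from cell import ctrl
def w(cam,uv,dep,cal=None):
    c=cal or ctrl.get_calibration(cam);K=np.array(c["intrinsics"]);T=np.array(c["T"])
    p=np.array([(uv[0]-K[0,2])/K[0,0],(uv[1]-K[1,2])/K[1,1],1])*dep
    return (T@np.r_[p,1])[:3]
def cloud(cam,dep):
    c=ctrl.get_calibration(cam);K=np.array(c["intrinsics"]);T=np.array(c["T"])
    v,u=np.mgrid[:420,:560]
    P=np.stack([(u-K[0,2])/K[0,0]*dep,(v-K[1,2])/K[1,1]*dep,dep,np.ones_like(dep)],-1)
    return (P@T.T)[...,:3]
E
python3 - <<'E'
from h import *
s=ctrl.read_state();print({k:np.round(v,3) for k,v in s.items()},ctrl.tcp_to_tips)
for n in ["scene","top"]:
    im,d=ctrl.get_image(n);cv2.imwrite(f"pics/{n}0.png",im);np.save(n+"0.npy",d)
    P=cloud(n,d)
    for q in ["paddle","paddle_grip","stand","rail","rail_mid","tray_a","disc"]:
        for f in (ctrl.place_of,ctrl.regions_of):
            for r in f(n,q)[:4]:
                u=np.round(r["uv"]).astype(int);uu=np.clip(u,0,[559,419])
                print(n,q,f.__name__,u,round(r["confidence"],2),P[uu[1],uu[0]].round(0), P[r["region"]].mean(0).round() if "region" in r else "")
    print(ctrl.get_calibration(n)["T"].round(2) if hasattr(ctrl.get_calibration(n)["T"],'round') else ctrl.get_calibration(n)["T"])
E
```

```text
pics
{'clock': np.float64(0.0), 'qpos': array([ 1.278,  0.629,  0.038,  1.518, -0.027,  0.996, -0.02 ]), 'qd': array([ 0.001, -0.002, -0.001,  0.   ,  0.002, -0.   , -0.   ]), 'tau': array([ 1.0000e-03, -5.6340e+01,  1.2270e+00, -1.9345e+01,  1.1000e-02,
        1.0000e-02,  0.0000e+00]), 'eef_pos': array([ 146.062, -632.755,  241.391]), 'tool_rot': array([-3.14 ,  0.   ,  0.227]), 'force': array([0.249, 0.23 , 0.049]), 'torque': array([ 0.007,  0.039, -0.003]), 'width': np.float64(85.523)} 11.0
scene paddle call [280 180] 0.81 [452. 106. 157.] 
scene paddle call [275 190] 0.67 [430. 106.  99.] [445.  92. 124.]
scene paddle_grip call [279 174] 0.65 [448. 107. 181.] 
scene paddle_grip call [164 297] 0.62 [ 343. -367.   28.] 
scene paddle_grip call [335 227] 0.43 [642. 137.   8.] 
scene paddle_grip call [278 191] 0.81 [439. 112.  94.] [446.  89. 129.]
scene paddle_grip call [289 186] 0.37 [420. 211.  20.] [427. 203.  29.]
scene stand call [278 212] 0.78 [466.  66.  50.] 
scene stand call [276 212] 0.71 [460.  63.  50.] [456.  80.  32.]
scene rail call [310 228] 0.86 [648. -50. 203.] [6
[... 1948 characters left out ...]
ay_a call [202 297] 0.85 [271. 280.  13.] 
top tray_a call [313 220] 0.68 [508. -76.   5.] 
top tray_a call [204 296] 0.94 [ 311.   24. 1379.] [274. 276.  13.]
top tray_a call [332 269] 0.74 [ 349. -131.    8.] [ 348. -132.   13.]
top tray_a call [314 219] 0.73 [511. -79.   5.] [509. -75.  15.]
top tray_a call [243 180] 0.71 [646. 152.   6.] [640. 157.  13.]
top disc call [325 160] 0.89 [ 648. -100.  217.] 
top disc call [326 165] 0.66 [ 637. -104.  202.] [ 637. -112.  189.]
[[-2.00000e-02 -9.80000e-01  1.80000e-01  3.10660e+02]
 [-1.00000e+00  2.00000e-02 -1.00000e-02  2.37000e+01]
 [ 0.00000e+00 -1.80000e-01 -9.80000e-01  1.37921e+03]
 [ 0.00000e+00  0.00000e+00  0.00000e+00  1.00000e+00]]
```

View pics/scene0.png

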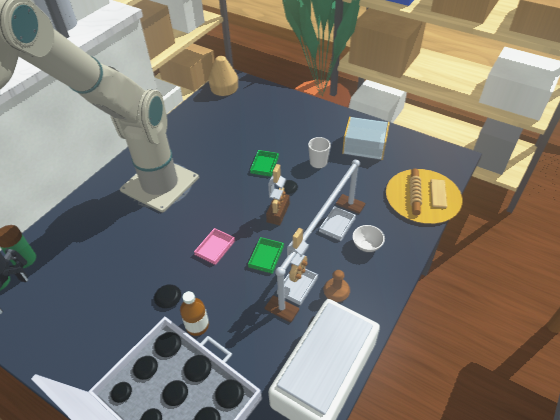

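View pics/top0.png

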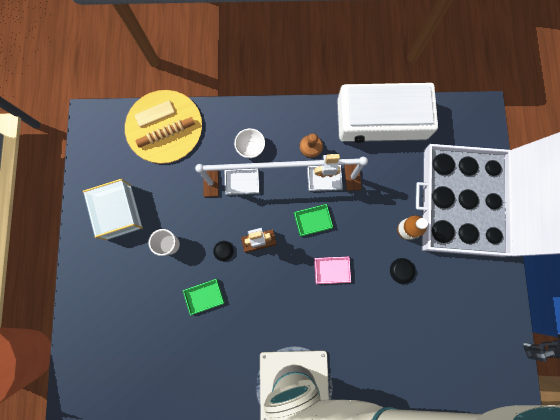

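Run:
```python
from h import *
def pca(Q,l):
    m=Q.mean(0);_,S,V=np.linalg.svd(Q[:,:2]-m[:2],full_matrices=False);v=V[0]*np.sign(V[0,1])
    r=np.degrees(np.arctan2(-v[0],v[1]));a=(Q[:,:2]-m[:2])@v;b=(Q[:,:2]-m[:2])@np.array([v[1],-v[0]])
    c=m[:2]+v*(a.min()+a.max())/2+np.array([v[1],-v[0]])*(b.min()+b.max())/2
    print(l,len(Q),m.round(1),'yaw',r.round(1),'ext',np.ptp(a).round(),np.ptp(b).round(),'bbox ctr',c.round(1),'z',Q[:,2].min().round(),Q[:,2].max().round())
for n in ["top","scene"]:
    P=cloud(n,np.load(n+"0.npy"));X,Y,Z=P[...,0],P[...,1],P[...,2]
    box=lambda x0,x1,y0,y1,z0,z1:P[(X>x0)&(X<x1)&(Y>y0)&(Y<y1)&(Z>z0)&(Z<z1)]
    pca(box(390,500,40,150,200,230),n+' grip')
    pca(box(390,500,40,150,38,52),n+' stand')
    pca(box(390,500,30,160,60,95),n+' board')
    pca(box(610,690,-80,220,188,212),n+' rail')
    pca(box(590,700,80,230,12,30),n+' traytop')
    pca(box(590,700,-220,-50,12,30),n+' traytop2')
    pca(box(600,700,-200,-50,235,275),n+' discgrip')
    Q=box(600,700,-300,320,170,225);print(Q[:,1].min(),Q[:,1].max())
```

```text
top grip 71 [442.  100.2 210.9] yaw 13.6 ext 35.0 14.0 bbox ctr [442.9 100.5] z 201.0 217.0
top stand 210 [436.9  96.   45.1] yaw 15.8 ext 104.0 52.0 bbox ctr [442.3 100.8] z 38.0 51.0
top board 93 [444.1  95.8  86.4] yaw 13.8 ext 79.0 37.0 bbox ctr [440.3  99.7] z 65.0 95.0
top rail 581 [641.7  69.5 201.7] yaw 1.4 ext 299.0 17.0 bbox ctr [642.5  70.2] z 191.0 209.0
top traytop 180 [640.2 158.7  19.3] yaw 8.5 ext 118.0 91.0 bbox ctr [640.8 154.7] z 12.0 28.0
top traytop2 264 [ 642.2 -159.6   17.2] yaw 2.7 ext 156.0 87.0 bbox ctr [ 645.8 -140.5] z 12.0 30.0
top discgrip 91 [ 645.6 -116.6  253. ] yaw -0.6 ext 35.0 14.0 bbox ctr [ 646.8 -117.3] z 236.0 261.0
-222.27155819410558 267.6365960073949
scene grip 54 [444.1  95.7 210.2] yaw 16.0 ext 42.0 15.0 bbox ctr [442.1  99.4] z 201.0 216.0
scene stand 182 [453.5  81.9  45. ] yaw -2.5 ext 107.0 62.0 bbox ctr [448.8  95.6] z 38.0 51.0
scene board 188 [448.4  89.8  82.5] yaw 9.6 ext 78.0 39.0 bbox ctr [441.9  94.4] z 60.0 95.0
scene rail 441 [644.2  61.2 201.6] yaw 1.5 ext 298.0 18.0 bbox ctr [642.6  69.9] z 190.0 210.0
scene traytop 201 [639.6 151.6  18.5] yaw 5.0 ext 137.0 86.0 bbox ctr [639.2 163. ] z 12.0 28.0
scene traytop2 301 [ 659.6 -163.3   16.9] yaw -7.9 ext 163.0 100.0 bbox ctr [ 652.2 -141.9] z 12.0 29.0
scene discgrip 110 [ 649.2 -123.4  251.1] yaw -2.9 ext 42.0 16.0 bbox ctr [ 647.9 -119.5] z 235.0 262.0
-225.37802821644857 262.41399705485094
```

Scene picture: the paddle stands in its stand at (278,190), with stone_a behind it at (291,186). The hung disc is at (298,255) over the tray at (299,286), and the free steel tray is at (337,223).

- **Could be taken for the paddle:** the tool in the stand (278,190), the hung disc (298,255), the mushroom (337,287) and the roller on the plate (413,190). I choose the one in the stand.
- **Could be taken for the goal tray:** green (265,163), green (266,255), pink (214,246), steel under the disc (299,286) and steel free (337,223). I choose the last, at about world (640,155).

I'll start moving and check with a close crop on the way.

Request:
send_rows:
  rows:
    - {"x": 2.5, "y": 3, "z": 1}
    - {"x": 5, "y": 6, "z": 2}
    - {"x": 7.5, "y": 9, "z": 3}
    - {"x": 10, "y": 12, "z": 4}
    - {"x": 12.5, "y": 15, "z": 5}

```text
$.rows[0]: bad value
```

Request:
send_rows:
  rows:
    - {"x": 2.5, "y": 3, "z": 0}
    - {"x": 5, "y": 6, "z": 0}
    - {"x": 7.5, "y": 9, "z": 0}
    - {"x": 10, "y": 12, "z": 0}
    - {"x": 12.5, "y": 15, "z": 0}

```text
$.rows[0]: bad value
```

Request:
send_rows:
  rows:
    - {"x": 1, "y": 4}
    - {"x": 2, "y": 8}
    - {"x": 3, "y": 12}
    - {"x": 3, "y": 16}
    - {"x": 3, "y": 20}

```text
$.rows[0]: bad value
```

Request:
send_rows:
  rows:
    - {"x": 0, "y": 4}
    - {"x": 0, "y": 8}
    - {"x": 0, "y": 12}
    - {"x": 0, "y": 16}
    - {"x": 0, "y": 18}

```text
$.rows[0]: bad value
```

Request:
send_rows:
  rows:
    - {"x": 2.5, "y": 3, "z": 1, "roll": 0, "claw": 0}
    - {"x": 5, "y": 6, "z": 2, "roll": 0, "claw": 0}
    - {"x": 7.5, "y": 9, "z": 3, "roll": 0, "claw": 0}
    - {"x": 10, "y": 12, "z": 4, "roll": 0, "claw": 0}
    - {"x": 12.5, "y": 15, "z": 5, "roll": 0, "claw": 0}

```text
clock: 1.92
eef_pos: [272.1, -481.8, 292.8]
tool_rot: [3.141, -0.0, 0.226]
force: [1.3, -0.4, -0.6]
width: 84.9
```

Request:
send_rows:
  rows:
    - {"x": 2.5, "y": 3, "z": 0, "roll": 0, "claw": 0}
    - {"x": 5, "y": 6, "z": 0, "roll": 0, "claw": 0}
    - {"x": 7.5, "y": 9, "z": 0, "roll": 0, "claw": 0}
    - {"x": 10, "y": 12, "z": 0, "roll": 0, "claw": 0}
    - {"x": 12.5, "y": 15, "z": 0, "roll": 0, "claw": 0}

```text
clock: 2.33
eef_pos: [397.2, -331.8, 292.7]
tool_rot: [3.141, -0.0, 0.227]
force: [0.5, -0.2, 0.0]
width: 85.2
```

Request:
send_rows:
  rows:
    - {"x": 1, "y": 4, "z": 0, "roll": 0, "claw": 0}
    - {"x": 2, "y": 8, "z": 0, "roll": 0, "claw": 0}
    - {"x": 3, "y": 12, "z": 0, "roll": 0, "claw": 0}
    - {"x": 4, "y": 15, "z": 0, "roll": 0, "claw": 0}
    - {"x": 4.5, "y": 18, "z": 0, "roll": 0, "claw": 0}

```text
clock: 2.75
eef_pos: [442.3, -151.0, 292.7]
tool_rot: [3.141, -0.002, 0.229]
force: [0.5, 0.1, 0.3]
width: 85.7
```

Request:
send_rows:
  rows:
    - {"x": 0, "y": 4, "z": 0, "roll": 0, "claw": 0}
    - {"x": 0, "y": 8, "z": 0, "roll": 0, "claw": 0}
    - {"x": 0, "y": 12, "z": 0, "roll": 0, "claw": 0}
    - {"x": 0, "y": 15, "z": 0, "roll": 0, "claw": 0}
    - {"x": 0, "y": 17, "z": 0, "roll": 0, "claw": 0}

```text
clock: 3.17
eef_pos: [440.9, 20.4, 292.7]
tool_rot: [-3.141, -0.001, 0.231]
force: [-0.1, -0.4, -0.3]
width: 85.5
```

Run:
```python
from h import *
s=ctrl.read_state();print(s["eef_pos"],s["tool_rot"],s["clock"])
im,d=ctrl.get_image("wrist");cv2.imwrite("pics/wrist1.png",im);np.save("wrist1.npy",d)
P=cloud("wrist",d);np.save("wP.npy",P);X,Y,Z=P[...,0],P[...,1],P[...,2]
m=(X>390)&(X<500)&(Y>40)&(Y<160)&(d>0)
for z0,z1 in((195,225),(155,195),(60,95),(38,52)):
    Q=P[m&(Z>z0)&(Z<z1)]
    if len(Q)<5: print(z0,len(Q));continue
    r=cv2.minAreaRect(Q[:,:2].astype(np.float32));print(z0,len(Q),Q.mean(0).round(1),r)
```

```text
[440.92571159  20.40042272 292.67193374] [-3.14051192e+00 -1.09339821e-03  2.30990932e-01] 3.1667
195 1438 [444.4 102.6 209.6] ((442.8796691894531, 103.78538513183594), (14.263742446899414, 35.38613510131836), 13.601456642150879)
155 1234 [449.4 100.9 167.8] ((440.1361999511719, 103.73410034179688), (38.639930725097656, 40.4045524597168), 13.048273086547852)
60 1096 [449.5  86.3  85.7] ((452.9403381347656, 98.73699951171875), (63.115806579589844, 41.37347412109375), 59.959224700927734)
38 1495 [454.5  92.4  44.8] ((442.83087158203125, 104.62936401367188), (46.97816467285156, 103.39628601074219), 13.258421897888184)
```

View pics/wrist1.png

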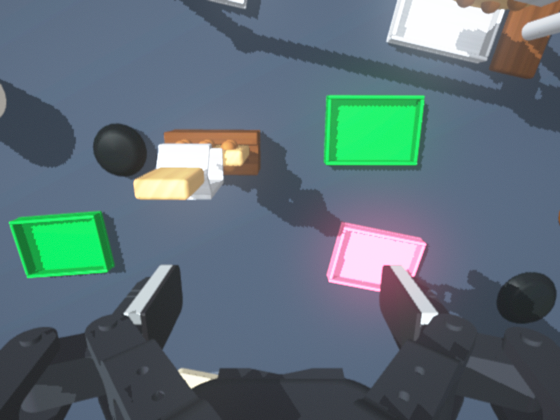

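The wrist view shows the paddle's wooden grip at (170,183) over the white steel hook, standing in the dark stand at (210,150). stone_a is beside it at (120,150). The choice is confirmed, with the grip centre at about (443,103). Now I'll move above it.

Request:
send_rows:
  rows:
    - {"x": 0.1, "y": 4, "z": 0, "roll": 0, "claw": 0}
    - {"x": 0.2, "y": 7, "z": 0, "roll": 0, "claw": 0}
    - {"x": 0.2, "y": 8.6, "z": -1, "roll": 0, "claw": 0}
    - {"x": 0.2, "y": 8.6, "z": -3, "roll": 0, "claw": 0}
    - {"x": 0.2, "y": 8.6, "z": -4, "roll": 0, "claw": 0}

```text
clock: 3.63
eef_pos: [442.7, 103.7, 251.2]
tool_rot: [-3.141, 0.001, 0.23]
force: [-0.2, -0.3, -0.1]
width: 85.7
```

Run:
```python
from h import *
s=ctrl.read_state();print(s["eef_pos"],s["tool_rot"],s["clock"])
im,d=ctrl.get_image("wrist");cv2.imwrite("pics/wrist2.png",im)
s=ctrl.read_state();print(s["eef_pos"],s["clock"])
P=cloud("wrist",d);X,Y,Z=P[...,0],P[...,1],P[...,2]
m=(X>410)&(X<480)&(Y>70)&(Y<135)&(d>0)
for z0,z1 in((200,225),(195,225)):
    Q=P[m&(Z>z0)&(Z<z1)];print(z0,len(Q),Q.mean(0).round(1),cv2.minAreaRect(Q[:,:2].astype(np.float32)),np.percentile(Q[:,2],[50,95]))
```

```text
[442.67764077 103.733165   251.24061096] [-3.14134814e+00  6.51493506e-04  2.29618625e-01] 3.6333
[441.66637624 102.63230195 249.89705456] 3.6833
200 1757 [443.6 100.3 209. ] ((442.41180419921875, 99.91301727294922), (13.730754852294922, 36.03199768066406), 13.035888671875) [209.88914402 211.14616712]
195 1940 [444.  100.4 207.9] ((442.41180419921875, 99.91301727294922), (13.730754852294922, 36.03199768066406), 13.035888671875) [209.74955057 211.12260893]
```

Request:
send_rows:
  rows:
    - {"x": 0, "y": -0.3, "z": -2, "roll": 0, "claw": 0}
    - {"x": 0, "y": -0.3, "z": -4.5, "roll": 0, "claw": 0}
    - {"x": 0, "y": -0.3, "z": -6.2, "roll": 0, "claw": 0}
    - {"x": 0, "y": -0.3, "z": -6.8, "roll": 0, "claw": 0}
    - {"x": 0, "y": -0.3, "z": -6.8, "roll": 0, "claw": 0.3}

```text
clock: 4.1
eef_pos: [442.7, 99.1, 183.6]
tool_rot: [3.141, 0.002, 0.226]
force: [-0.0, 0.6, 0.2]
width: 75.3
```

Request:
send_rows:
  rows:
    - {"x": 0, "y": 0, "z": 0, "roll": 0, "claw": 1}
    - {"x": 0, "y": 0, "z": 0, "roll": 0, "claw": 1}
    - {"x": 0, "y": 0, "z": 0, "roll": 0, "claw": 1}
    - {"x": 0, "y": 0, "z": 0, "roll": 0, "claw": 1}
    - {"x": 0, "y": 0, "z": 0, "roll": 0, "claw": 1}

```text
clock: 4.52
eef_pos: [444.0, 100.2, 185.5]
tool_rot: [-3.141, -0.003, 0.227]
force: [0.5, 1.0, 6.7]
width: 35.0
```

Request:
send_rows:
  rows:
    - {"x": 0, "y": 0, "z": 0, "roll": 0, "claw": 1}
    - {"x": 0, "y": 0, "z": 0, "roll": 0, "claw": 1}
    - {"x": 0, "y": 0, "z": 0, "roll": 0, "claw": 1}

```text
clock: 4.77
eef_pos: [444.0, 100.2, 185.5]
tool_rot: [-3.141, -0.003, 0.227]
force: [-1.8, 0.6, 6.6]
width: 35.4
```

Request:
send_rows:
  rows:
    - {"x": 0, "y": 0, "z": 1, "roll": 0, "claw": 1}
    - {"x": 0, "y": 0, "z": 2.5, "roll": 0, "claw": 1}
    - {"x": 0, "y": 0, "z": 4.5, "roll": 0, "claw": 1}
    - {"x": 0, "y": 0, "z": 6.5, "roll": 0, "claw": 1}
    - {"x": 0, "y": 0, "z": 8, "roll": 0, "claw": 1}

```text
clock: 5.18
eef_pos: [443.2, 99.6, 265.8]
tool_rot: [3.141, -0.001, 0.227]
force: [0.1, -0.2, -1.8]
width: 35.1
```

Run:
```python
from h import *
s=ctrl.read_state();print(s["eef_pos"],s["tool_rot"],s["force"],s["width"])
def line(P,d,x0,x1,y0,y1,z0,z1):
    X,Y,Z=P[...,0],P[...,1],P[...,2];return P[(d>0)&(X>x0)&(X<x1)&(Y>y0)&(Y<y1)&(Z>z0)&(Z<z1)]
for n in ("top","scene"):
    im,d=ctrl.get_image(n);cv2.imwrite(f"pics/{n}2.png",im[100:320,150:450] if 0 else im);P=cloud(n,d)
    Q=line(P,d,610,690,-70,220,196,210)
    # rail axis fit: bin medians of midrange x
    ys=np.arange(-60,220,20);xs=[(np.percentile(q[:,0],3)+np.percentile(q[:,0],97))/2 for q in [Q[abs(Q[:,1]-y)<10] for y in ys]]
    print(n,'rail x=',np.polyfit(ys,xs,1).round(4),'top z',np.percentile(Q[:,2],95))
    for y0,y1 in((225,290),(-250,-190)):
        Q=line(P,d,600,690,y0,y1,202,216);print('ball',len(Q),Q.mean(0).round(1),(Q.min(0)+Q.max(0))[:2]/2)
    Q=line(P,d,560,720,80,225,-20,26);np.save(n+"tray.npy",P)
    reg=ctrl.regions_of(n,"tray_a")
    for r in reg:
        Q=P[r["region"]&(d>0)];Q=Q[(abs(Q[:,0]-645)<60)&(Q[:,2]<30)]
        if len(Q)>50: print('tray',len(Q),Q.mean(0).round(1),cv2.minAreaRect(Q[:,:2].astype(np.float32)))
    hsv=cv2.cvtColor(im,cv2.COLOR_BGR2HSV)
    X,Y,Z=P[...,0],P[...,1],P[...,2]
    m=(hsv[...,1]<70)&(hsv[...,2]>130)&(Z<26)&(Z>-8)&(abs(X-642)<60)&(abs(Y-155)<75)
    Q=P[m];print('colour',len(Q),Q[:,:2].mean(0),cv2.minAreaRect(Q[:,:2].astype(np.float32)),np.percentile(Q[:,:2],[2,98],axis=0))
    Q=line(P,d,410,490,60,140,270,320) if 0 else line(P,d,410,480,60,140,150,200);print('paddle',len(Q),cv2.minAreaRect(Q[:,:2].astype(np.float32)))
```

```text
[443.24777612  99.58059764 265.81388753] [ 3.14147100e+00 -1.07656867e-03  2.26785436e-01] [ 0.07619126 -0.1865531  -1.84440609] 35.14945997887681
top rail x= [-2.540000e-02  6.442087e+02] top z 206.15561077100236
ball 66 [636.9 251.  205.8] [636.86919832 246.70848242]
ball 55 [ 648.7 -208.4  205.9] [ 648.17711623 -206.97619898]
tray 569 [ 637.3 -111.5    7.3] ((644.7197265625, -116.15754699707031), (111.56710052490234, 79.55875396728516), 88.41795349121094)
tray 579 [652.3 161.1   7.1] ((644.255126953125, 153.83584594726562), (69.69316101074219, 112.66036224365234), 2.267683744430542)
colour 604 [652.54245818 162.77485859] ((640.371826171875, 162.21725463867188), (123.04036712646484, 87.63314056396484), 88.30343627929688) [[612.57947691 101.27361029]
 [679.91764901 214.8206283 ]]
paddle 0 ((0.0, 0.0), (0.0, 0.0), 0.0)
scene rail x= [-2.560000e-02  6.448257e+02] top z 206.38866078653604
ball 40 [638.4 246.  205.4] [639.20728575 244.54731497]
ball 53 [ 651.  -211.4  206.4] [ 650.59234128 -207.51887989]
tray 709 [648.3 -24.8  12.9] ((645.0725708007812, 26.043426513671875), (89.68833923339844, 533.7993774414062), 1.6785072088241577)
tray 652 [ 657.2 -122.7    7.7] ((648.5443115234375, -119.63064575195312), (79.76461029052734, 114.35294342041016), 1.2622570991516113)
tray 721 [640.2 152.7   8.2] ((641.1705932617188, 151.13076782226562), (81.2488021850586, 118.05284881591797), 0.6470428109169006)
colour 708 [640.89536193 156.0746862 ] ((640.7899780273438, 160.52239990234375), (83.57758331298828, 135.43592834472656), 2.5266988277435303) [[602.0862263   97.31155342]
 [680.77151205 209.07257062]]
paddle 233 ((441.0802917480469, 98.83026123046875), (38.69844436645508, 81.29417419433594), 11.464008331298828)
```

View pics/scene2.png

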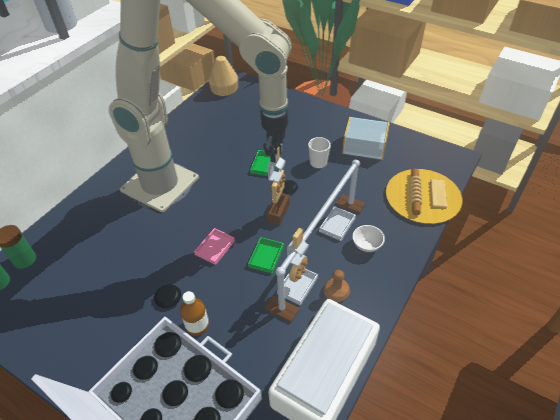

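The paddle is held clear of its stand, with the gripper at (275,140) and the paddle at (278,185). I'll turn it square to the rail and bring it in front of the middle.

Request:
send_rows:
  rows:
    - {"x": 1.5, "y": -1, "z": 0, "roll": -2, "claw": 1}
    - {"x": 4, "y": -3, "z": 0, "roll": -5, "claw": 1}
    - {"x": 7, "y": -5.5, "z": 0, "roll": -9, "claw": 1}
    - {"x": 9.5, "y": -7.5, "z": 0, "roll": -11.5, "claw": 1}
    - {"x": 11, "y": -8, "z": 0, "roll": -11.5, "claw": 1}

```text
clock: 5.8
eef_pos: [555.0, 14.4, 262.4]
tool_rot: [3.138, 0.001, 0.019]
force: [0.7, -0.4, -1.7]
width: 35.4
```

Run:
```python
from h import *
s=ctrl.read_state();print(s["eef_pos"],s["tool_rot"],s["force"],s["width"])
for n in ("top","scene"):
    im,d=ctrl.get_image(n);cv2.imwrite(f"pics/{n}3.png",cv2.resize(im[130:330,200:400],None,fx=3,fy=3));P=cloud(n,d)
    X,Y,Z=P[...,0],P[...,1],P[...,2]
    Q=P[(X>510)&(X<590)&(Y>-40)&(Y<80)&(Z>85)&(Z<180)];print('board',len(Q),Q.mean(0).round(1),cv2.minAreaRect(Q[:,:2].astype(np.float32)),np.percentile(Q[:,2],[2,98]))
print(ctrl.read_state()["eef_pos"])
```

```text
[554.95797121  14.37537243 262.42740075] [3.13792325e+00 1.08430222e-03 1.87521892e-02] [ 0.749549   -0.44604493 -1.73384784] 35.42094057387098<stdin>:6: RuntimeWarning: Mean of empty slice.
  ret = um.true_divide(
Traceback (most recent call last):
IndexError: index -1 is out of bounds for axis 0 with size 0
```

Top view is occluded, so I'll use the scene camera only.

Run:
```python
from h import *
n="scene"
im,d=ctrl.get_image(n);cv2.imwrite(f"pics/{n}3.png",cv2.resize(im[130:330,200:400],None,fx=3,fy=3));P=cloud(n,d)
X,Y,Z=P[...,0],P[...,1],P[...,2]
Q=P[(X>510)&(X<590)&(Y>-40)&(Y<80)&(Z>80)&(Z<180)];print('board',len(Q))
if len(Q):print(Q.mean(0).round(1),cv2.minAreaRect(Q[:,:2].astype(np.float32)),np.percentile(Q[:,2],[2,98]))
print(ctrl.read_state())
```

```text
board 430
[559.6   4.4 147.2] ((553.5520629882812, 10.596330642700195), (41.208858489990234, 81.44269561767578), 1.9477307796478271) [ 93.24156951 177.12742916]
{'clock': 5.9, 'qpos': array([-0.02041129,  0.46981973, -0.09138924,  1.75900029,  0.05354879,
        0.91629723, -1.68328218]), 'qd': array([-0.02714562, -0.03405725, -0.04525972,  0.07104843, -0.02000197,
        0.02294758, -0.01247111]), 'tau': array([  0.87061398, -47.48712301,   0.23472877, -19.97862875,
         0.18023239,  -0.11160901,   0.08210882]), 'eef_pos': array([554.83832607,  17.18747083, 262.17089257]), 'tool_rot': array([3.14035789e+00, 1.04954317e-03, 2.21245475e-02]), 'force': array([ 0.40631162,  0.47811023, -2.2747598 ]), 'torque': array([ 0.12065303,  0.01681222, -0.12639733]), 'width': 34.91739692344078}
```

View pics/scene3.png

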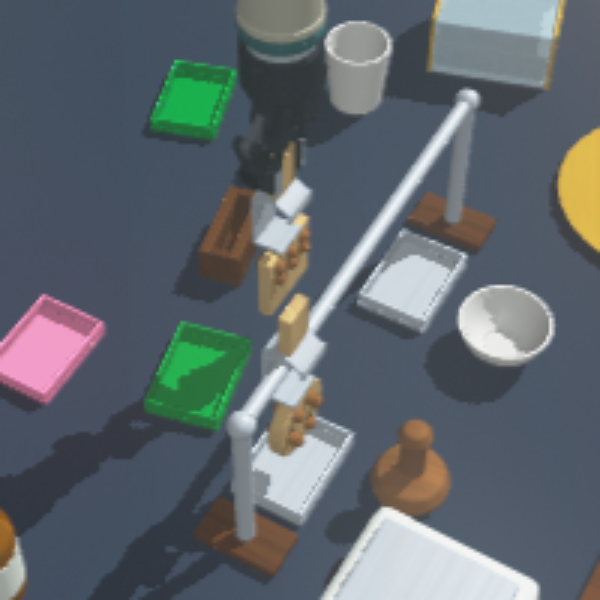

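The crop shows the paddle upright at (285,230), its hook opening facing the rail, level and square to it. Now I'll insert it along +x.

Request:
send_rows:
  rows:
    - {"x": 2, "y": 0, "z": 0, "roll": 0, "claw": 1}
    - {"x": 4.5, "y": 0, "z": 0, "roll": 0, "claw": 1}
    - {"x": 7, "y": 0, "z": 0, "roll": 0, "claw": 1}
    - {"x": 8.5, "y": 0, "z": 0, "roll": 0, "claw": 1}
    - {"x": 9, "y": 0, "z": 0, "roll": 0, "claw": 1}

```text
clock: 6.32
eef_pos: [643.9, 20.4, 262.2]
tool_rot: [-3.141, 0.002, 0.027]
force: [-1.2, -0.2, -2.6]
width: 35.1
```

Request:
send_rows:
  rows:
    - {"x": 0, "y": 0, "z": 0, "roll": 0, "claw": 1}
    - {"x": 0, "y": 0, "z": -0.5, "roll": 0, "claw": 1}
    - {"x": 0, "y": 0, "z": -1, "roll": 0, "claw": 1}
    - {"x": 0, "y": 0, "z": -1.5, "roll": 0, "claw": 1}
    - {"x": 0, "y": 0, "z": -1.8, "roll": 0, "claw": 1}

```text
clock: 6.73
eef_pos: [641.9, 19.6, 245.4]
tool_rot: [3.141, 0.002, 0.026]
force: [-1.2, 0.5, -2.5]
width: 35.2
```

Run:
```python
from h import *
s=ctrl.read_state();print(s["eef_pos"],s["tool_rot"],s["force"])
n="scene"
im,d=ctrl.get_image(n);cv2.imwrite(f"pics/{n}4.png",cv2.resize(im[150:300,240:390],None,fx=4,fy=4));P=cloud(n,d)
X,Y,Z=P[...,0],P[...,1],P[...,2]
Q=P[(X>600)&(X<690)&(Y>-40)&(Y<80)&(Z>70)&(Z<180)];print('board',len(Q),Q.mean(0).round(1),cv2.minAreaRect(Q[:,:2].astype(np.float32)),np.percentile(Q[:,2],[2,98]))
print(ctrl.read_state()["eef_pos"])
```

```text
[641.87829523  19.63382347 245.39853684] [3.14149802e+00 1.86733945e-03 2.61959892e-02] [-1.16106004  0.45087802 -2.46051243]
board 356 [644.8   6.7 130.2] ((637.3375854492188, 15.578147888183594), (40.2631950378418, 82.09192657470703), 0.018175208941102028) [ 75.72236958 175.49259861]
[641.85951862  19.59642507 245.00651944]
```

View pics/scene4.png

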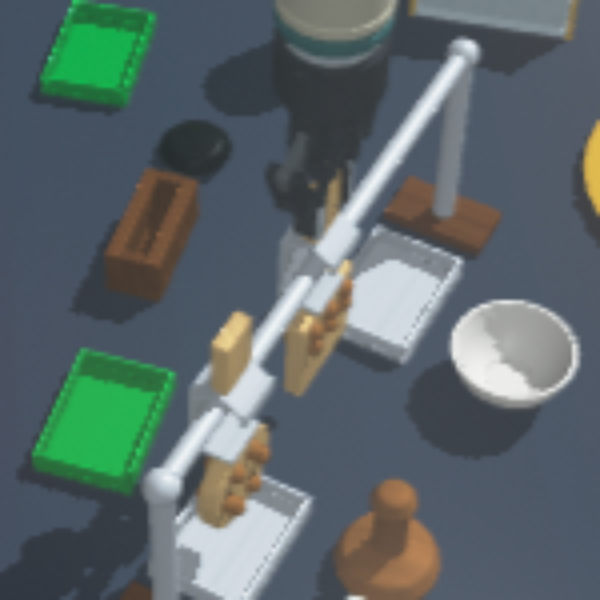

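The rail runs inside the hook, at (320,270) in the crop. Now I'll lower gently.

Request:
send_rows:
  rows:
    - {"x": 0.2, "y": 0, "z": -0.4, "roll": 0, "claw": 1}
    - {"x": 0.25, "y": 0, "z": -0.8, "roll": 0, "claw": 1}
    - {"x": 0.25, "y": 0, "z": -1.1, "roll": 0, "claw": 1}
    - {"x": 0.25, "y": 0, "z": -1.3, "roll": 0, "claw": 1}
    - {"x": 0.25, "y": 0, "z": -1.3, "roll": 0, "claw": 1}

```text
clock: 7.2
eef_pos: [645.3, 19.6, 232.6]
tool_rot: [3.142, 0.001, 0.026]
force: [0.8, -0.1, -2.3]
width: 35.4
```

Request:
send_rows:
  rows:
    - {"x": -0.05, "y": 0, "z": -0.1, "roll": 0, "claw": 1}
    - {"x": -0.05, "y": 0, "z": -0.2, "roll": 0, "claw": 1}
    - {"x": -0.05, "y": 0, "z": -0.2, "roll": 0, "claw": 1}

```text
clock: 7.45
eef_pos: [645.1, 19.6, 231.3]
tool_rot: [-3.142, 0.0, 0.026]
force: [0.2, -0.7, -2.2]
width: 35.0
```

Request:
send_rows:
  rows:
    - {"x": 0, "y": 0, "z": -0.1, "roll": 0, "claw": 1}
    - {"x": 0, "y": 0, "z": -0.2, "roll": 0, "claw": 1}
    - {"x": 0, "y": 0, "z": -0.2, "roll": 0, "claw": 1}

```text
clock: 7.7
eef_pos: [645.5, 19.7, 230.4]
tool_rot: [3.142, -0.001, 0.026]
force: [-2.0, -0.0, 3.6]
width: 35.4
```

Contact: the force has gone from -2.3 to +3.6 N. Releasing.

Request:
send_rows:
  rows:
    - {"x": 0, "y": 0, "z": 0, "roll": 0, "claw": 0.4}
    - {"x": 0, "y": 0, "z": 0, "roll": 0, "claw": 0.3}
    - {"x": 0, "y": 0, "z": 0, "roll": 0, "claw": 0.15}
    - {"x": 0, "y": 0, "z": 0, "roll": 0, "claw": 0}
    - {"x": 0, "y": 0, "z": 0, "roll": 0, "claw": 0}

```text
clock: 8.12
eef_pos: [645.2, 19.6, 229.2]
tool_rot: [-3.142, -0.0, 0.026]
force: [-1.0, -0.5, 0.1]
width: 85.2
```

Request:
send_rows:
  rows:
    - {"x": 0, "y": 0, "z": 1.5, "roll": 0, "claw": 0}
    - {"x": 0, "y": 0, "z": 4, "roll": 0, "claw": 0}
    - {"x": -2, "y": 0, "z": 7, "roll": 0, "claw": 0}
    - {"x": -5, "y": 0, "z": 8, "roll": 0, "claw": 0}
    - {"x": -8, "y": 0, "z": 8, "roll": 0, "claw": 0}

```text
clock: 8.53
eef_pos: [566.5, 19.9, 312.1]
tool_rot: [-3.141, -0.006, 0.026]
force: [0.2, 0.1, -1.9]
width: 85.4
```

Run:
```python
from h import *
s=ctrl.read_state();print(s["eef_pos"],s["tool_rot"],s["force"],s["width"])
for n in ("scene","wrist"):
    im,d=ctrl.get_image(n)
    if n=="scene":cv2.imwrite(f"pics/{n}5.png",cv2.resize(im[150:300,240:390],None,fx=4,fy=4))
    else: cv2.imwrite("pics/wrist5.png",im)
    P=cloud(n,d);np.save(n+"5.npy",P)
    X,Y,Z=P[...,0],P[...,1],P[...,2]
    for z0,z1 in((70,150),(225,262)):
        Q=P[(d>0)&(X>600)&(X<690)&(Y>-40)&(Y<80)&(Z>z0)&(Z<z1)]
        if len(Q)>5:print(n,z0,len(Q),Q.mean(0).round(1),cv2.minAreaRect(Q[:,:2].astype(np.float32)),np.percentile(Q[:,2],[2,98]))
```

```text
[566.45447473  19.85728887 312.12098866] [-3.14119444 -0.00643436  0.02583481] [ 0.2305644   0.14688495 -1.85327449] 85.3533117898727
scene 70 321 [649.3   6.2 119.4] ((646.24267578125, 17.00864601135254), (31.718429565429688, 83.65351867675781), 0.08836152404546738) [ 73.23193779 143.76607532]
scene 225 106 [646.3  13.2 247.4] ((645.2221069335938, 15.575112342834473), (35.6339111328125, 14.731284141540527), 88.58727264404297) [225.54281887 260.63341126]
wrist 70 65 [638.2  24.9 125.4] ((639.027587890625, 22.957679748535156), (65.21726989746094, 25.7720947265625), 71.33969116210938) [120.89417254 128.88490044]
wrist 225 2074 [647.1  19.6 255.2] ((647.4440307617188, 19.538896560668945), (14.004374504089355, 36.06499481201172), 1.3607734441757202) [230.21491418 257.86260746]
```

View pics/scene5.png

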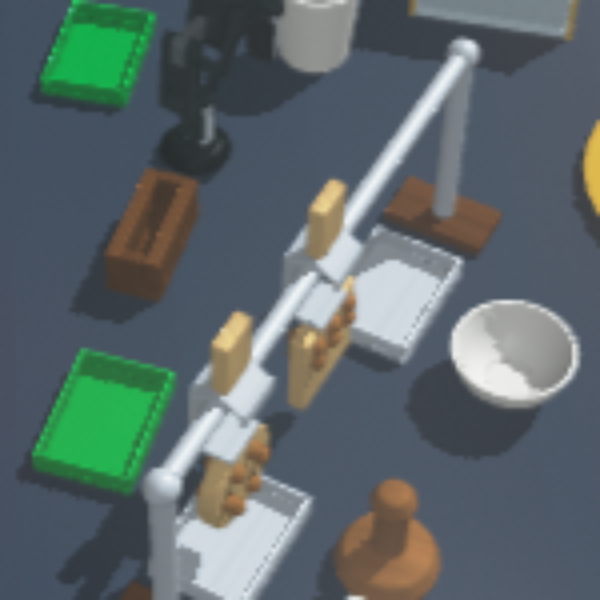

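The paddle hangs on the rail at y≈19, upright, at (325,290) in the crop; the disc is untouched. Next I'll measure the free tray.

Run:
```python
from h import *
P=np.load("wrist5.npy");im=cv2.imread("pics/wrist5.png")
X,Y,Z=P[...,0],P[...,1],P[...,2]
for c in (155,-118):
    m=(abs(X-642)<70)&(abs(Y-c)<85)&(Z>12)&(Z<26);Q=P[m]
    print(c,len(Q))
    if len(Q)>20: print(cv2.minAreaRect(Q[:,:2].astype(np.float32)),Q[:,:2].min(0),Q[:,:2].max(0))
```

```text
155 1317
((643.1099853515625, 169.8553466796875), (86.14574432373047, 140.7634735107422), 0.4563452899456024) [599.5056498   99.18543252] [685.62799073 239.99927841]
-118 955
((650.1881103515625, -132.13816833496094), (81.22175598144531, 140.08697509765625), 1.5244755744934082) [ 610.36499054 -202.95083121] [691.84829839 -61.17974991]
```

View pics/wrist5.png

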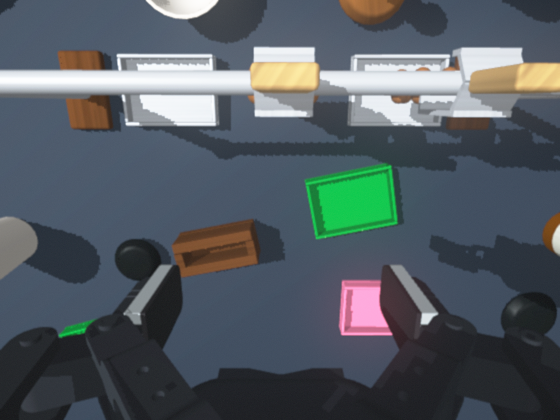

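The wrist view shows the free tray spanning columns 118–217 at rows 54–125, the paddle at column 285, and the disc's tray at columns 350–449. I'll compute the tray's ends by z=20 ray intersection on the white mask.

Run:
```python
from h import *
im=cv2.imread("pics/wrist5.png");P=np.load("wrist5.npy")
c=ctrl.get_calibration("wrist");K=np.array(c["intrinsics"]);T=np.array(c["T"])
def ray(u,v,z):
    d=T[:3,:3]@np.linalg.inv(K)@[u,v,1];return (T[:3,3]+d*(z-T[2,3])/d[2])[:2]
hsv=cv2.cvtColor(im,cv2.COLOR_BGR2HSV)
for u0,u1 in((105,235),(335,452)):
  for v in (100,105,110,115,120):
    w_=np.where((hsv[v,u0:u1,1]<60)&(hsv[v,u0:u1,2]>150))[0]+u0
    if len(w_): 
        a,b=ray(w_[0]-.5,v,20),ray(w_[-1]+.5,v,20);print(v,w_[0],w_[-1],a.round(1),b.round(1),'mid',((a+b)/2).round(1),'len',(a-b)[1].round(1))
print(ctrl.read_state()["eef_pos"])
for f in("scene5.npy",):
  P=np.load(f);X,Y,Z=P[...,0],P[...,1],P[...,2]
  Q=P[(abs(X-642)<50)&(abs(Y-150)<62)&(Z>13)&(Z<26)];print(len(Q),cv2.minAreaRect(Q[:,:2].astype(np.float32)))
```

```text
100 122 214 [632.  210.3] [635.   99.9] mid [633.5 155.1] len 110.4
105 124 214 [626.4 208.5] [629.3 100. ] mid [627.9 154.3] len 108.5
110 125 215 [620.7 207.9] [623.6  99. ] mid [622.1 153.5] len 108.9
115 125 215 [614.9 208.6] [617.8  99.2] mid [616.4 153.9] len 109.4
120 125 215 [609.  209.2] [612.   99.4] mid [610.5 154.3] len 109.8
100 349 451 [639.3 -59.1] [ 642.7 -181.3] mid [ 641.  -120.2] len 122.2
105 352 451 [633.8 -63.2] [ 637.  -182.3] mid [ 635.4 -122.8] len 119.1
110 352 451 [628.1 -63.7] [ 631.3 -183.3] mid [ 629.7 -123.5] len 119.6
115 352 451 [622.3 -64.2] [ 625.5 -184.3] mid [ 623.9 -124.3] len 120.1
120 351 439 [616.4 -63.5] [ 619.4 -170.9] mid [ 617.9 -117.2] len 107.3
[560.64919135  19.56592582 309.97528731]
131 ((641.275390625, 152.9350128173828), (80.15109252929688, 115.73551940917969), 2.8200156688690186)
```

Target is paddle y≈154, so it slides about +134 mm. I'll straddle the grip again from above with partly closed fingers.

Request:
send_rows:
  rows:
    - {"x": 4, "y": 0, "z": 0, "roll": 0, "claw": 0}
    - {"x": 7, "y": 0, "z": 0, "roll": 0, "claw": 0}
    - {"x": 8, "y": 0, "z": 0, "roll": 0, "claw": 0}
    - {"x": 8, "y": 0, "z": 0, "roll": 0, "claw": 0}
    - {"x": 8, "y": 0, "z": -2, "roll": 0, "claw": 0}

```text
clock: 9.05
eef_pos: [647.9, 19.8, 292.0]
tool_rot: [-3.141, -0.007, 0.026]
force: [0.1, -0.1, 0.2]
width: 85.5
```

Request:
send_rows:
  rows:
    - {"x": 0, "y": 0, "z": -2, "roll": 0, "claw": 0}
    - {"x": 0, "y": 0, "z": -4, "roll": 0, "claw": 0}
    - {"x": 0, "y": 0, "z": -5.5, "roll": 0, "claw": 0.2}
    - {"x": 0, "y": 0, "z": -6, "roll": 0, "claw": 0.45}
    - {"x": 0, "y": 0, "z": -6, "roll": 0, "claw": 0.45}

```text
clock: 9.47
eef_pos: [643.9, 19.6, 227.8]
tool_rot: [3.141, 0.004, 0.026]
force: [-0.8, -0.2, 0.9]
width: 51.3
```

Request:
send_rows:
  rows:
    - {"x": 0, "y": 0, "z": 0, "roll": 0, "claw": 0.45}
    - {"x": 0, "y": 0, "z": 0, "roll": 0, "claw": 0.45}

```text
clock: 9.63
eef_pos: [645.9, 19.7, 230.6]
tool_rot: [-3.141, -0.002, 0.026]
force: [-0.4, 0.2, 0.6]
width: 46.4
```

Straddled with about 5 mm of gap each side. I'll slide in +y gently.

Request:
send_rows:
  rows:
    - {"x": 0, "y": 0.3, "z": 0, "roll": 0, "claw": 0.45}
    - {"x": 0, "y": 0.7, "z": 0, "roll": 0, "claw": 0.45}
    - {"x": 0, "y": 1.1, "z": 0, "roll": 0, "claw": 0.45}
    - {"x": -0.05, "y": 1.6, "z": 0, "roll": 0, "claw": 0.45}
    - {"x": -0.05, "y": 2.1, "z": 0, "roll": 0, "claw": 0.45}

```text
clock: 10.05
eef_pos: [645.4, 39.0, 230.3]
tool_rot: [3.139, -0.002, 0.025]
force: [0.4, -5.4, 4.5]
width: 47.0
```

Request:
send_rows:
  rows:
    - {"x": 0, "y": 0.6, "z": 0, "roll": 0, "claw": 0.45}
    - {"x": 0, "y": 1.2, "z": 0, "roll": 0, "claw": 0.45}
    - {"x": -0.05, "y": 1.8, "z": 0, "roll": 0, "claw": 0.45}
    - {"x": -0.05, "y": 2.4, "z": 0, "roll": 0, "claw": 0.45}
    - {"x": -0.08, "y": 3, "z": 0, "roll": 0, "claw": 0.45}

```text
clock: 10.47
eef_pos: [644.7, 69.0, 230.3]
tool_rot: [3.139, -0.002, 0.025]
force: [1.7, -5.0, 4.9]
width: 47.0
```

Run:
```python
from h import *
s=ctrl.read_state();print(s["eef_pos"],s["tool_rot"],s["force"],s["width"])
n="scene";im,d=ctrl.get_image(n)
cv2.imwrite(f"pics/{n}6.png",cv2.resize(im[150:300,240:390],None,fx=4,fy=4))
P=cloud(n,d);X,Y,Z=P[...,0],P[...,1],P[...,2]
Q=P[(d>0)&(X>600)&(X<690)&(Y>-50)&(Y<150)&(Z>70)&(Z<150)]
print(len(Q),Q.mean(0).round(1),cv2.minAreaRect(Q[:,:2].astype(np.float32)),np.percentile(Q[:,2],[2,98]))
```

```text
[644.68014116  69.01136639 230.31714427] [ 3.13872313e+00 -2.03729217e-03  2.49412870e-02] [ 1.73172234 -5.0088797   4.94453449] 47.02020039339408
321 [648.   49.3 119.2] ((643.7431640625, 58.26237487792969), (32.66859817504883, 81.48406219482422), 2.4970996379852295) [ 73.05991698 142.3962552 ]
```

View pics/scene6.png

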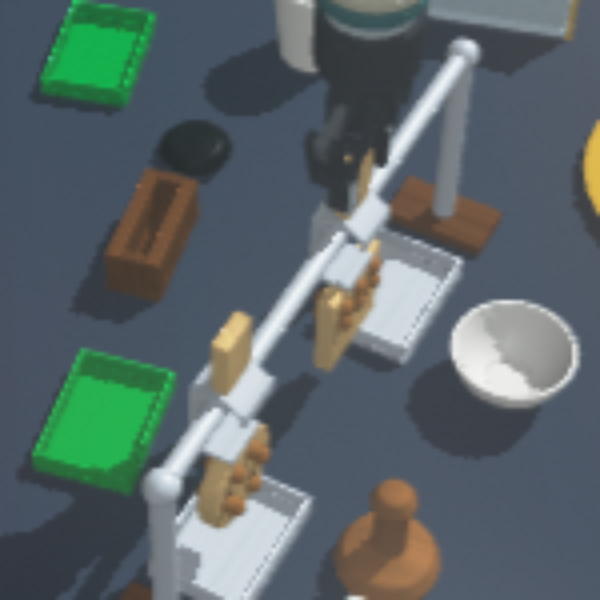

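It slides along, with forces of about 5 N. Continuing.

Request:
send_rows:
  rows:
    - {"x": 0, "y": 0.6, "z": 0, "roll": 0, "claw": 0.45}
    - {"x": 0, "y": 1.2, "z": 0, "roll": 0, "claw": 0.45}
    - {"x": -0.05, "y": 1.8, "z": 0, "roll": 0, "claw": 0.45}
    - {"x": -0.05, "y": 2.4, "z": 0, "roll": 0, "claw": 0.45}
    - {"x": -0.08, "y": 3, "z": 0, "roll": 0, "claw": 0.45}

```text
clock: 10.93
eef_pos: [643.7, 99.1, 230.0]
tool_rot: [3.139, -0.001, 0.025]
force: [0.9, -6.2, 4.5]
width: 47.0
```

Request:
send_rows:
  rows:
    - {"x": 0, "y": 0.6, "z": 0, "roll": 0, "claw": 0.45}
    - {"x": 0, "y": 1.2, "z": 0, "roll": 0, "claw": 0.45}
    - {"x": -0.05, "y": 1.8, "z": 0, "roll": 0, "claw": 0.45}
    - {"x": -0.05, "y": 2.4, "z": 0, "roll": 0, "claw": 0.45}
    - {"x": -0.08, "y": 3, "z": 0, "roll": 0, "claw": 0.45}

```text
clock: 11.35
eef_pos: [642.7, 129.5, 229.8]
tool_rot: [3.14, -0.001, 0.025]
force: [0.8, -4.5, 3.6]
width: 47.1
```

Request:
send_rows:
  rows:
    - {"x": 0, "y": 0.5, "z": 0, "roll": 0, "claw": 0.45}
    - {"x": 0, "y": 0.9, "z": 0, "roll": 0, "claw": 0.45}
    - {"x": -0.05, "y": 1.2, "z": 0, "roll": 0, "claw": 0.45}
    - {"x": -0.05, "y": 1.5, "z": 0, "roll": 0, "claw": 0.45}
    - {"x": -0.05, "y": 1.5, "z": 0, "roll": 0, "claw": 0.45}

```text
clock: 11.77
eef_pos: [641.6, 146.6, 229.2]
tool_rot: [-3.141, 0.0, 0.027]
force: [0.2, -2.2, 2.9]
width: 46.9
```

```bash
cat > m.py <<'E'
from h import *
s=ctrl.read_state();print(s["eef_pos"],s["tool_rot"],s["force"],s["width"],s["clock"])
n="scene";im,d=ctrl.get_image(n)
P=cloud(n,d);X,Y,Z=P[...,0],P[...,1],P[...,2]
for z0,z1 in((70,105),(105,140),(225,262)):
    Q=P[(d>0)&(X>600)&(X<690)&(Y>-50)&(Y<210)&(Z>z0)&(Z<z1)]
    if len(Q)>5: print(z0,len(Q),Q.mean(0).round(1),cv2.minAreaRect(Q[:,:2].astype(np.float32)),np.percentile(Q[:,2],[2,98]))
E
python3 m.py
```

```text
[641.59982068 146.58207162 229.24905587] [-3.14095864e+00  1.61773168e-04  2.68317016e-02] [ 0.17632634 -2.21931648  2.92867099] 46.86661334132416 11.7667
70 78 [650.5 119.2  87.5] ((649.5888671875, 134.599853515625), (76.81877136230469, 27.289369583129883), 76.20881652832031) [ 71.65788007 104.44166235]
105 192 [648.  128.9 126.7] ((644.5126953125, 140.24571228027344), (31.721742630004883, 84.74574279785156), 1.5411251783370972) [107.04999133 139.7758378 ]
225 109 [645.1 139.7 241.2] ((642.0845336914062, 142.45382690429688), (20.037471771240234, 73.4580078125), 3.562530755996704) [225.06909844 260.13864189]
```

Request:
send_rows:
  rows:
    - {"x": 0, "y": 0.4, "z": 0, "roll": 0, "claw": 0.45}
    - {"x": 0, "y": 0.8, "z": 0, "roll": 0, "claw": 0.45}
    - {"x": -0.03, "y": 1.1, "z": 0, "roll": 0, "claw": 0.45}
    - {"x": -0.03, "y": 1.3, "z": 0, "roll": 0, "claw": 0.45}
    - {"x": -0.03, "y": 1.3, "z": 0, "roll": 0, "claw": 0.45}

```text
clock: 12.23
eef_pos: [641.2, 160.0, 229.1]
tool_rot: [-3.14, 0.0, 0.027]
force: [-0.6, -2.5, 0.3]
width: 46.9
```

Request:
send_rows:
  rows:
    - {"x": 0, "y": -0.4, "z": 0, "roll": 0, "claw": 0.45}
    - {"x": 0, "y": -0.4, "z": 0, "roll": 0, "claw": 0.2}
    - {"x": 0, "y": -0.4, "z": 0, "roll": 0, "claw": 0}
    - {"x": 0, "y": -0.4, "z": 0, "roll": 0, "claw": 0}
    - {"x": 0, "y": -0.4, "z": 0, "roll": 0, "claw": 0}

```text
clock: 12.65
eef_pos: [641.3, 155.1, 229.2]
tool_rot: [-3.141, 0.0, 0.026]
force: [0.9, 0.1, 0.4]
width: 85.3
```

Request:
send_rows:
  rows:
    - {"x": 0, "y": 0, "z": 1.5, "roll": 0, "claw": 0}
    - {"x": 0, "y": 0, "z": 4, "roll": 0, "claw": 0}
    - {"x": -2, "y": 0, "z": 7, "roll": 0, "claw": 0}
    - {"x": -5, "y": 0, "z": 8, "roll": 0, "claw": 0}
    - {"x": -8, "y": 0, "z": 8, "roll": 0, "claw": 0}

```text
clock: 13.07
eef_pos: [562.6, 155.4, 312.3]
tool_rot: [-3.139, -0.006, 0.025]
force: [-0.9, 0.5, 0.2]
width: 85.0
```

```bash
python3 m.py
cat > m2.py <<'E'
from h import *
im,d=ctrl.get_image("wrist");cv2.imwrite("pics/wrist7.png",im)
P=cloud("wrist",d);X,Y,Z=P[...,0],P[...,1],P[...,2]
Q=P[(d>0)&(X>600)&(X<690)&(Y>60)&(Y<230)&(Z>235)&(Z<265)];print('grip',Q.mean(0).round(1),cv2.minAreaRect(Q[:,:2].astype(np.float32)))
c=ctrl.get_calibration("wrist");K=np.array(c["intrinsics"]);T=np.array(c["T"])
def ray(u,v,z):
    r=T[:3,:3]@np.linalg.inv(K)@[u,v,1];return (T[:3,3]+r*(z-T[2,3])/r[2])[:2]
hsv=cv2.cvtColor(im,cv2.COLOR_BGR2HSV)
def px(p):
    q=np.linalg.inv(T)@np.r_[p,1];q=K@q[:3];return (q/q[2])[:2]
for x in (606,612,618):
    a,b=px([x,230,20]),px([x,80,20]);v=int(round((a[1]+b[1])/2));u0,u1=int(max(a[0],0)),int(b[0])
    w_=np.where((hsv[v,u0:u1,1]<60)&(hsv[v,u0:u1,2]>150))[0]+u0
    if len(w_):
        A,B=ray(w_[0]-.5,v,20),ray(w_[-1]+.5,v,20);print(v,w_[0],w_[-1],A.round(1),B.round(1),'mid',((A+B)/2).round(1))
E
python3 m2.py
```

```text
[562.60537458 155.44097047 312.29142268] [-3.13925246 -0.00631116  0.02547274] [-0.89327074  0.52029301  0.22649238] 84.96490903650886 13.0667
70 72 [650.8 132.   85.1] ((653.949462890625, 148.1920166015625), (77.71399688720703, 16.654207229614258), 82.0568618774414) [ 70.33287366 104.25419178]
105 211 [647.1 142.8 126.7] ((643.1312866210938, 151.34942626953125), (33.826393127441406, 84.0497055053711), 4.214261531829834) [105.87531945 139.86007373]
225 94 [641.3 146.3 247.1] ((639.4756469726562, 150.65342712402344), (14.595026969909668, 38.538116455078125), 1.4781519174575806) [226.77740493 260.86876809]
grip [642.3 154.3 256. ] ((642.3604125976562, 154.20004272460938), (13.748909950256348, 35.96097946166992), 1.6674844026565552)
124 237 327 [604.1 210.3] [607.3 100.1] mid [605.7 155.2]
119 237 327 [610.  210.3] [613.2 100.5] mid [611.6 155.4]
113 239 327 [617.  207.8] [620.2 101. ] mid [618.6 154.4]
```

View pics/wrist7.png

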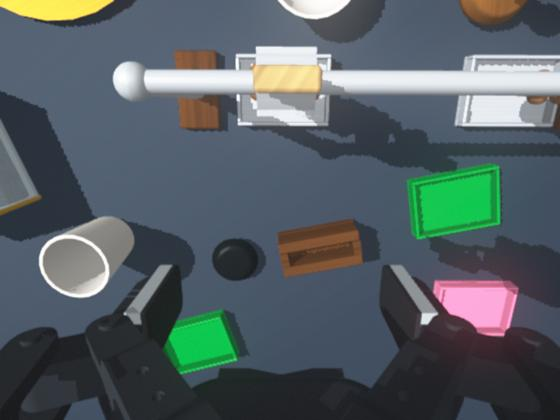

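The wrist view shows the grip at (287,79), central over the tray spanning columns 236–330. The offset is about 1.5 mm. I'll back off a little, let things settle, re-check and hand in.

Request:
send_rows:
  rows:
    - {"x": -2, "y": 0, "z": 1, "roll": 0, "claw": 0}
    - {"x": -4, "y": 0, "z": 2, "roll": 0, "claw": 0}
    - {"x": -5, "y": 0, "z": 2, "roll": 0, "claw": 0}
    - {"x": -5, "y": 0, "z": 2, "roll": 0, "claw": 0}
    - {"x": -5, "y": 0, "z": 2, "roll": 0, "claw": 0}

```text
clock: 13.58
eef_pos: [512.0, 154.7, 329.2]
tool_rot: [-3.142, -0.001, 0.026]
force: [-0.6, -0.2, 0.1]
width: 85.5
```

Request:
send_rows:
  rows:
    - {"x": 0, "y": 0, "z": 0, "roll": 0, "claw": 0}
    - {"x": 0, "y": 0, "z": 0, "roll": 0, "claw": 0}
    - {"x": 0, "y": 0, "z": 0, "roll": 0, "claw": 0}
    - {"x": 0, "y": 0, "z": 0, "roll": 0, "claw": 0}
    - {"x": 0, "y": 0, "z": 0, "roll": 0, "claw": 0}

```text
clock: 14.0
eef_pos: [511.7, 154.6, 329.0]
tool_rot: [3.141, 0.0, 0.026]
force: [0.5, 0.6, 0.8]
width: 85.7
```

```bash
python3 m.py; python3 m2.py
python3 - <<'E'
from h import *
im,d=ctrl.get_image("scene");P=cloud("scene",d);X,Y,Z=P[...,0],P[...,1],P[...,2]
Q=P[(abs(X-648)<50)&(Y>-200)&(Y<-50)&(Z>235)&(Z<275)];print('disc',Q.mean(0).round(1),cv2.minAreaRect(Q[:,:2].astype(np.float32)))
E
```

```text
[511.73929583 154.57873604 328.95035109] [3.14147591e+00 4.20906005e-04 2.58116161e-02] [0.48619322 0.58478783 0.84872623] 85.65980915405821 14.0
70 73 [650.4 134.2  86.5] ((643.0360107421875, 149.8900604248047), (82.01813507080078, 28.002622604370117), 85.88815307617188) [ 71.95168399 104.11749945]
105 203 [647.8 142.1 127.3] ((643.693359375, 150.2967529296875), (33.85332489013672, 80.57308197021484), 3.735138177871704) [106.48211309 139.67969966]
225 103 [641.4 146.9 246.2] ((639.653076171875, 150.3037109375), (15.970796585083008, 39.75226593017578), 3.1593120098114014) [226.01740643 260.53860275]
grip [634.3 154.3 252.2] ((635.1961059570312, 154.1898193359375), (6.287526607513428, 35.85100173950195), 1.4575488567352295)
86 238 326 [604.2 209.9] [607.1 100.7] mid [605.7 155.3]
81 239 327 [610.1 208.6] [612.9  99.8] mid [611.5 154.2]
75 238 327 [616.9 209.8] [619.8 100.3] mid [618.3 155. ]
disc [ 649.2 -122.9  251.4] ((648.026123046875, -119.88485717773438), (39.471317291259766, 14.657417297363281), 88.76480102539062)
```

Everything is still and unchanged.

```bash
python3 -c "
from cell import ctrl
print(ctrl.finish_job())"
```

```text
the job is handed in; nothing more can be done
None
```

The paddle now hangs on the rail over the free steel tray, and I handed the job in at about 14 s of robot time. I lifted it from its stand, hooked it at mid-rail (y≈19.6 mm) and released it. I then slid it with the half-open fingers astride the grip, let go and backed off.

**Last checks**
- **Paddle:** the wrist camera put its grip at y = 154.2 mm, against a tray centre of about 155 to 156 mm, so it is about 1 to 2 mm off centre. It read the same about 0.9 s later, so it hangs still.
- **Disc:** its position was unchanged within measuring noise (grip at y = -119.9 mm now, -119.5 mm at the start).
- **Forces:** contact forces reported after each move stayed below about 8 N.
- **Disagreement:** the scene camera read the paddle's y about 4 mm lower than the wrist camera (150.3 mm). It had a similar 2 to 4 mm low offset at mid-rail, so I used the wrist camera's value.
- **Not measured:** I did not re-measure the other items on the counter. They looked undisturbed in the last picture where they were in view.

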